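# Roll a component reel to the code reader and back on a tilting chute

### The arm

A 6-joint arm with a two-finger parallel gripper is mounted at the origin on the work surface. World frame = base frame: x ahead of the robot, y to its left, z up, the work surface at z = 0. Lengths are in m, angles in degrees, forces in N, time in s.
With the tool pointing down it reaches from about 0.375 to 0.9 m from the base axis. Payload 3.1 kg.
Tool frame: the origin (TCP) lies at the very end of the fingers, on their centre line; the grasp point (between the pads) lies 19 mm behind it (bot.tcp_to_grasp is the distance from the TCP to the grasp point, in m); z points along the fingers, y is the line along which they close (so a half turn about z gives the same grasp; the last joint's range is limited). The gripper opens to 87 mm and grips with 3 to 60 N. Pads are 19 mm wide; open, the fingers measure 117 mm over their backs; the gripper's body (75 mm by 190 mm) begins 51 mm behind the grasp point.
Start: joints at [62.309, 30.224, 82.088, -0, 67.689, -10.227], TCP at [0.188, 0.596, 0.223] pointing down, gripper open.
Joint ranges: [-176.69, 176.69], [-43.24, 126.21], [12.49, 139.97], [-82, 262], [0, 151.66], [-163.58, 163.58]. Speed limits (degrees/s): [159.86, 159.86, 180, 180, 180, 180].

### API

Orientations are given as a 3x3 rotation matrix whose columns are the frame's x, y, z axes.
In Python, from rig import telemetry, capture, camera_info, job, bot gives the robot as it stands. The module is installed in compiled form; this text tells all that it offers.
- The arm moves only by the tool carry_out, never from a script. Its argument "deltas" is a list that holds one entry, the list of rows, each a list of 7 numbers: the shift along the tool's x, y, z scaled (see below), then the turn, a rotation vector about the tool's x, y, z scaled (see below), then the closure, from -1 (fully open) to 1 (shut). In form: [[[dx, dy, dz, ax, ay, az, claw], ...]]. A call has exactly 10 rows; each row is the pose to reach, as a shift and turn from the pose commanded when the call began, along the tool's axes at that moment, turning the shorter way round; what a row does not reach only later rows make up. The controller multiplies each number of a shift by 15 cm and each number of a turn by 360 degrees. A row lasts 1/12 s, in which the tool goes at most 41.7 mm and 7.16 degrees, less where a joint would pass 70% of its speed; a pose out of reach is approached as far as the arm can. A call with a number of a shift or a turn outside -1 to 1 is refused whole. A call with a gripper value outside its range is refused whole. The fingers move at their own pace and stop on an object; the grip force is fixed at half the most. Time passes only in rows, so rows that repeat a pose let the fingers close, or fill a call up. It gives the time, the measured TCP pose, the force, the opening and the grip force at its end, in the units of the state.
- telemetry.read_state(): the state, without advancing time (a new reading comes with each control period).
- capture(name): name is "side" or "top"; returns the picture (400x640x3 uint8, red, green, blue); there is no depth.
- camera_info(name): a dict with "mtx" (3x3 intrinsics, pixels), "cam_to_world" (4x4, takes a point from camera to world coordinates). Camera axes: x right, y down, z forward; pixel columns grow to the right and rows downward; lengths in m; the calibration is good to about 2 mm. A picture is of the moment at which its call begins. camera_info takes no time and is no camera call.
- job.hand_in(): hands the job in; it is judged then, once.
The state is a dict: "time_s": time; "joint_positions": joint angles; "qvel": joint speeds; "tau": joint torques, N m; "position": TCP position; "tcp_rot": TCP orientation; "force": force on the tool from outside, world axes, zero at the start; "moment": the same for the moment, N m; "opening": opening from 0.0 (shut) to 1.0 (fully open); "grasp_force": force on a finger pad.
Only numpy, scipy, OpenCV 4.12 (cv2) and the standard library are available. Lean on these libraries where they do the work, as an engineer would, in place of code of your own. Each camera call takes 0.05 s, during which the arm holds its last target. There are 200 camera calls.

### The job

Take hold of the tilting chute by its black handle bar and, only by tilting it, roll the component reel along the rails until its hub rests beside the blue code reader (within the reader's width), keep it there for three seconds, then roll it back and let it rest beside the yellow pointer's foot for three seconds. Roll it calmly: it must not race, bang into the far stop or leave the rails, do not touch the reel, and leave the other things on the bench alone. Finish while still holding the chute up, with the reel standing still at the yellow pointer.

Things in the scene. Friction and masses are not known exactly. Their poses are not given: they have to be found in the camera images.
- chute (a joint): Tilt of the chute about its level hinge (rad). 0: rails level; positive: handle end up, the reel rolls away from the handle; limits -0.14, 0.14. The handle end is heavy: let go, the chute drops to -0.14 and stays (its start); the handle carries 3 to 6 N. No spring, damping 0.15 N m s/rad, mass 1.1 kg. Two aluminium rails, 42 mm apart inside, on a fixed blue and dark stand (foot 170 x 260 mm).
- chute_hinge (a point): Point on the hinge axis midway between the rails, level with their tops, 120 mm above the bench; it tilts with the chute. Axes: x along the hinge, y along the rails away from the handle, z up off the rails. Red stops at both ends let the reel's centre travel from y = -135 to +135 mm.
- handle (a point): Centre of the black handle: a round bar of 16 mm diameter along the chute's x, at y = -310 mm, z = 0 from the hinge. Free for 84 mm between its side arms; pinch it from above, fingers closing along the chute's y; it turns in the fingers as the chute tilts. On the reel's side a cross bar lies 99 mm from its centre; the reel's rim comes no nearer than 120 mm. Axes as chute_hinge's.
- reel: White reel, 110 mm in diameter, 30 mm wide, with a grey hub (48 mm diameter, 68 mm long) that rolls on the two rails. Loose, about 300 g. Origin at its centre on the hub's axis, 24 mm above the rail tops; x along the hub. It accelerates at about 3 m/s2 per rad of slope (no slip; rolling resistance like a slope of about 0.02 rad). It starts at the stop next to the handle.
- reader_mark (a point): Where the reel's centre should be at the blue code reader, a blue block 30 mm wide along the rails and 54 mm tall, outside the +x rail. The point lies midway between the rails, 24 mm above their tops; it tilts with the chute; axes as chute_hinge's. It differs each time: 10 to 90 mm beyond the hinge.
- pointer_mark (a point): Where the reel's centre should be at the yellow pointer, an upright yellow tongue on a foot 30 mm wide along the rails, outside the -x rail. The point lies midway between the rails, 24 mm above their tops; it tilts with the chute; axes as chute_hinge's. It differs each time: 40 to 90 mm from the hinge on the handle's side.
- bottle: Bystander: red bottle 56 mm in diameter, 150 mm tall, origin under its centre.
- screwdriver: Bystander: screwdriver lying on the bench, about 200 mm long.
- tape_roll: Bystander: white roll of tape 90 mm in diameter, 30 mm tall, origin under its centre.
- wrench: Bystander: wrench lying on the bench, about 200 mm long.
Mind the look-alikes: they are no part of the job. There is more than one size of the reel; the job needs the middle-sized.

How it is judged:
By the outcome, as a careful person would: the job done as asked, in the order asked, and still so for the second after the job is handed in, while the arm keeps its last pose, push and grip.
It also fails if it takes over 45 s, if anything falls off the work surface, if the arm or the gripper's body presses on something with over 40 N, if the wrist force passes 120 N, or if a joint passes its speed limit or range.

## Working session

There is one attempt and no reset: what is moved stays moved. The work goes in short steps, Python scripts to look and compute and a tool call to move; the robot and the scene stay as the last step left them, time stands still between calls to the robot, and variables do not carry over. Pictures are saved under pics/ and viewed, at most 10 in all, crops included, and the job is handed in when it is done.

Besides the shell and the picture viewer there is one more tool, called after "Request:" by a JSON object that holds its "api" and its "payload". carry_out: Moves the arm, as the interface text tells. Its arguments: {"type":"object","properties":{"deltas":{"type":"array","items":{"type":"array","items":{"type":"array","items":{"type":"number"}}}}},"required":["deltas"]}

```bash
mkdir -p pics
python3 - <<'E'
from rig import telemetry, capture, camera_info, bot
import cv2, numpy as np
for n in ("side","top"):
    im=capture(n); cv2.imwrite(f"pics/{n}0.png",im[:,:,::-1]); np.save(f"pics/{n}0.npy",im)
    c=camera_info(n); print(n,np.round(c["mtx"],1).tolist(),np.round(c["cam_to_world"],4).tolist())
s=telemetry.read_state(); print({k:np.round(v,3).tolist() for k,v in s.items()}, bot.tcp_to_grasp)
E
```

```text
side [[441.0, 0.0, 316.2], [0.0, 441.0, 206.2], [0.0, 0.0, 1.0]] [[0.677, -0.4232, 0.6021, -0.268], [-0.736, -0.3959, 0.5492, -0.665], [0.006, -0.815, -0.5795, 0.8359], [0.0, 0.0, 0.0, 1.0]]
top [[511.6, 0.0, 318.6], [0.0, 511.6, 194.5], [0.0, 0.0, 1.0]] [[0.0208, -0.9969, 0.0758, 0.3536], [-0.9997, -0.0216, -0.0104, 0.0365], [0.012, -0.0756, -0.9971, 1.772], [0.0, 0.0, 0.0, 1.0]]
{'time_s': 0.1, 'joint_positions': [62.31, 30.274, 82.147, -0.0, 67.69, -10.228], 'qvel': [0.046, -0.139, -0.117, 0.089, -0.039, -0.001], 'tau': [-0.001, -44.099, -17.715, 0.063, 0.053, -0.0], 'position': [0.187, 0.596, 0.222], 'tcp_rot': [[-0.954, 0.3, -0.001], [0.3, 0.954, -0.002], [0.0, -0.002, -1.0]], 'force': [0.758, -0.062, -0.224], 'moment': [-0.002, -0.029, 0.013], 'grasp_force': 0.0, 'opening': 0.999} 0.0187
```

View pics/side0.png

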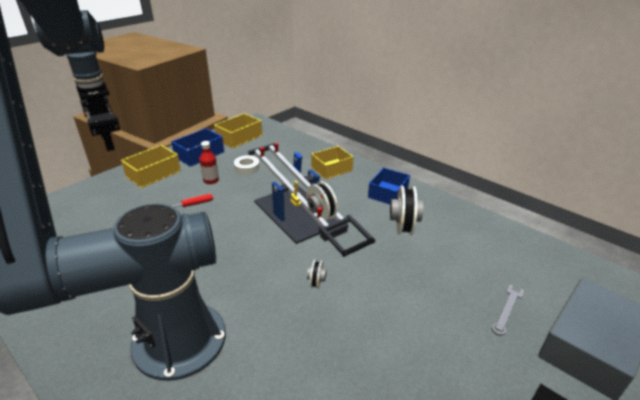

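View pics/top0.png

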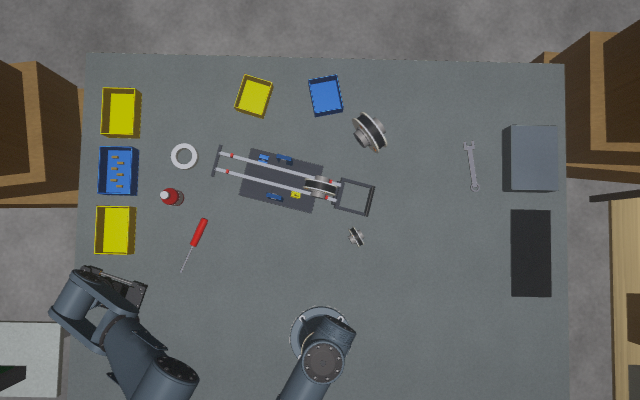

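The side view shows the chute with its handle at about (347,235) and the reel near it. In the top view the handle is at about (357,197), the reel at (320,187), the yellow pointer at (296,195), and blue blocks at (263,157), (285,160) and (275,197). I'll zoom in next.

Run:
```python
import cv2, numpy as np
t=cv2.imread("pics/top0.png")[135:225,205:385]; s=cv2.imread("pics/side0.png")[135:260,240:385]
t=cv2.resize(t,None,fx=4,fy=4,interpolation=cv2.INTER_CUBIC); s=cv2.resize(s,None,fx=4,fy=4,interpolation=cv2.INTER_CUBIC)
cv2.imwrite("pics/tc.png",t); cv2.imwrite("pics/sc.png",s)
```

```text
(no output)
```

View pics/tc.png

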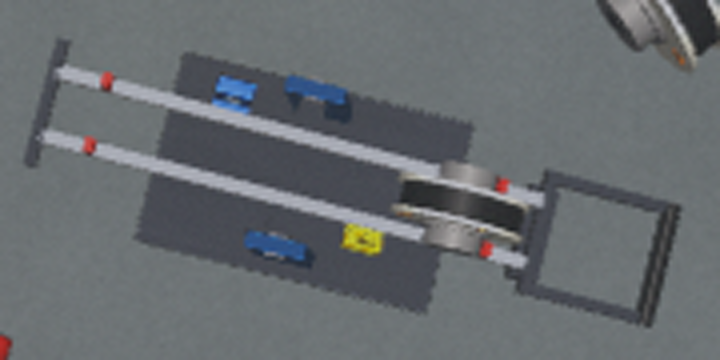

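View pics/sc.png

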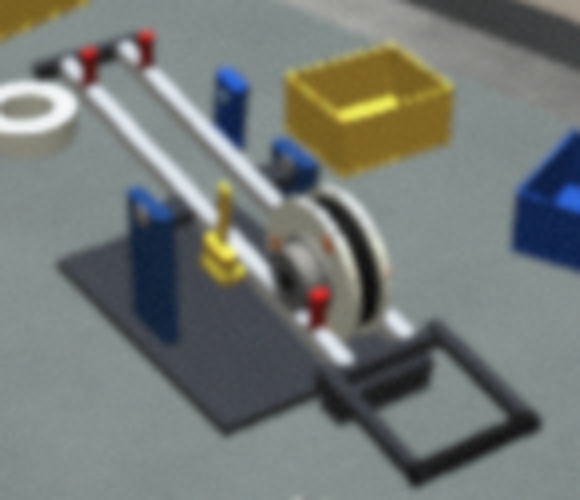

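The crops show the hinge posts (dark blue) at crop (317,90) and (280,247). The reader is the lighter blue block at (235,95), beside the +x rail. The pointer foot is at (362,238), the handle bar runs (675,207)–(648,322), and the four red stops are visible. The reel is the middle-sized one, on the rails.

```bash
cat > h.py <<'E'
import cv2, numpy as np
from rig import telemetry, capture, camera_info, bot
C={n:camera_info(n) for n in ("top","side")}
def ray(n,uv):
    c=C[n]; T=np.array(c["cam_to_world"]); d=T[:3,:3]@np.linalg.solve(np.array(c["mtx"]),[uv[0],uv[1],1.])
    return T[:3,3],d
def on_z(n,uv,z):
    o,d=ray(n,uv); return o+d*(z-o[2])/d[2]
def two(uvt,uvs):
    (a,d),(b,e)=ray("top",uvt),ray("side",uvs)
    k=np.linalg.lstsq(np.c_[d,-e],b-a,rcond=None)[0]; p,q=a+d*k[0],b+e*k[1]
    return (p+q)/2,np.linalg.norm(p-q)
def blobs(im,lo,hi,box,amin=2):
    x0,y0,x1,y1=box; hsv=cv2.cvtColor(np.ascontiguousarray(im[y0:y1,x0:x1]),cv2.COLOR_RGB2HSV)
    n,l,s,c=cv2.connectedComponentsWithStats(cv2.inRange(hsv,lo,hi))
    return [(s[i][4],np.round(c[i]+[x0,y0],2).tolist(),(s[i][:4]+[x0,y0,0,0]).tolist()) for i in range(1,n) if s[i][4]>=amin]
E
python3 - <<'E'
from h import *
t=np.load("pics/top0.npy"); s=np.load("pics/side0.npy")
bt=(205,135,385,225); bs=(250,135,385,260)
for nm,lo,hi in (("red",(0,120,90),(8,255,255)),("red2",(172,120,90),(180,255,255)),("yel",(20,130,90),(35,255,255)),("blue",(100,120,60),(125,255,255))):
    for n,im,b in (("top",t,bt),("side",s,bs)): print(nm,n,blobs(im,lo,hi,b))
hc=np.array([[675,207],[648,322]])/4+[205,135]-.4
ends=[on_z("top",p,.0767) for p in hc]; print("handle ends",np.round(ends,4),"len",np.linalg.norm(ends[0]-ends[1]))
rl=np.array([[[60,74],[545,200]],[[42,137],[525,262]]])/4+[205,135]-.4
for r in rl:
    print("rail", [np.round(on_z("top",p,.12),4).tolist() for p in r])
E
```

```text
red top [(np.int32(8), [231.5, 154.5], [231, 153, 2, 4]), (np.int32(10), [227.0, 170.8], [226, 169, 3, 4]), (np.int32(8), [330.12, 181.12], [329, 180, 3, 3]), (np.int32(10), [326.0, 196.8], [325, 195, 3, 4]), (np.int32(13), [205.69, 221.15], [205, 219, 3, 6])]
red side [(np.int32(10), [275.9, 144.2], [275, 143, 3, 4]), (np.int32(11), [261.55, 148.55], [260, 147, 4, 5]), (np.int32(20), [319.35, 208.6], [317, 207, 6, 5])]
red2 top []
red2 side [(np.int32(2), [263.5, 147.5], [263, 147, 2, 2]), (np.int32(2), [318.0, 214.5], [318, 214, 1, 2])]
yel top [(np.int32(54), [295.06, 194.56], [291, 191, 10, 8])]
yel side [(np.int32(30), [253.47, 136.2], [250, 135, 11, 5]), (np.int32(929), [331.69, 161.89], [312, 147, 41, 31]), (np.int32(101), [294.83, 197.37], [291, 183, 10, 23])]
blue top [(np.int32(60), [263.15, 157.7], [258, 154, 11, 9]), (np.int32(62), [283.35, 157.05], [276, 154, 16, 7]), (np.int32(66), [273.5, 195.95], [266, 193, 16, 7])]
blue side [(np.int32(100), [297.47, 160.34], [294, 152, 8, 19]), (np.int32(398), [377.75, 186.46], [369, 168, 16, 34]), (np.int32(50), [314.02, 175.1], [309, 170, 10, 12]), (np.int32(196), [279.39, 199.52], [272, 182, 12, 38]), (np.int32(2), [273.0, 196.5], [273, 196, 1, 2]), (np.int32(4), [273.75, 200.5], [273, 200, 3, 2]), (np.int32(3), [273.67, 203.33], [273, 203, 2, 2]), (np.int32(2), [274.0, 208.5], [274, 208, 1, 2])]
handle ends [[ 0.5138 -0.1629  0.0767]
 [ 0.4176 -0.1417  0.0767]] len 0.09855272197329576
rail [[0.6073, 0.344, 0.12], [0.5131, -0.0522, 0.12]]
rail [[0.5555, 0.3567, 0.12], [0.4624, -0.0368, 0.12]]
```

```bash
cat >> h.py <<'E'
def frame(H,yaw,tilt):   # chute frame: yaw of its x axis; tilt as joint
    z=cv2.Rodrigues(np.array([0,0,yaw]))[0]; return z@cv2.Rodrigues(np.array([-tilt,0.,0]))[0]
def in_chute(n,uv,H,R,h=None,x=None):  # ray onto chute plane z=h or x=x, local coordinates
    o,d=ray(n,uv); o=R.T@(o-H); d=R.T@d
    k=(h-o[2])/d[2] if h is not None else (x-o[0])/d[0]
    return o+d*k
E
python3 - <<'E'
from h import *
for a,b in (((231.5,154.5),(275.9,144.2)),((227,170.8),(261.55,148.55)),((326,196.8),(319.35,209))): print("stop",[np.round(v,4) for v in two(a,b)])
print("reader",two((263.15,157.7),(297.47,156)))
print("posts",[np.round(on_z("top",p,.13),4) for p in ((283.35,157.05),(273.5,195.95))])
hd=np.array([.466,-.1523,.0767])
for yaw in np.radians([-13,-12.7,-12.4,-12.1]):
    R=frame(None,yaw,-.14); H=hd+R@[0,.310,0]
    print(np.degrees(yaw),"H",np.round(H,4))
    pt=np.array([[60,74],[545,200],[42,137],[525,262]])/4+[205,135]-.4
    print(" rails",[np.round(in_chute("top",p,H,R,h=0)*1e3,1).tolist() for p in pt])
    print(" stops",[np.round(in_chute("top",p,H,R,h=.015)*1e3,1).tolist() for p in ((231.5,154.5),(227,170.8),(330.1,181.1),(326,196.8))])
    print(" reader/pointer",[np.round(in_chute("top",p,H,R,h=hh)*1e3,1).tolist() for p,hh in (((263.15,157.7),.03),((295.06,194.56),.01))], [np.round(in_chute("top",p,H,R,h=.0)*1e3,1).tolist() for p in ((283.35,157.05),(273.5,195.95))])
    print(" side reader, pointer",[np.round(in_chute("side",p,H,R,x=x)*1e3,1).tolist() for p,x in (((297.47,160.34),.045),((294.83,197.37),-.04))])
E
```

```text
stop [array([0.5949, 0.2988, 0.1675]), np.float64(0.0041)]
stop [array([0.5431, 0.3111, 0.1672]), np.float64(0.0034)]
stop [array([ 0.4715, -0.0039,  0.1214]), np.float64(0.0022)]
reader (array([0.58900632, 0.19762066, 0.16446341]), np.float64(0.00022621194250315704))
posts [array([0.5976, 0.136 , 0.13  ]), array([0.4708, 0.1643, 0.13  ])]
-13.0 H [0.5351 0.1468 0.12  ]
 rails [[23.0, 204.2, 0.0], [26.4, -201.6, 0.0], [-29.5, 204.9, 0.0], [-27.5, -198.0, 0.0]]
 stops [[26.9, 166.2, 15.0], [-26.9, 166.5, 15.0], [26.7, -161.7, 15.0], [-26.4, -161.3, 15.0]]
 reader/pointer [[41.7, 67.3, 30.0], [-44.6, -62.2, 10.0]] [[64.6, 4.4, 0.0], [-66.1, 3.5, 0.0]]
 side reader, pointer [[45.0, 71.0, 15.0], [-40.0, -51.7, -11.1]]
-12.7 H [0.5335 0.1472 0.12  ]
 rails [[25.7, 204.1, 0.0], [26.9, -201.8, 0.0], [-26.8, 205.1, 0.0], [-26.9, -197.9, 0.0]]
 stops [[29.4, 166.0, 15.0], [-24.5, 166.7, 15.0], [27.5, -161.9, 15.0], [-25.6, -161.2, 15.0]]
 reader/pointer [[43.6, 67.0, 30.0], [-43.4, -61.9, 10.0]] [[66.2, 4.1, 0.0], [-64.5, 3.9, 0.0]]
 side reader, pointer [[45.0, 67.9, 17.5], [-40.0, -53.4, -9.1]]
-12.4 H [0.5319 0.1475 0.12  ]
 rails [[28.3, 204.0, 0.0], [27.5, -201.9, 0.0], [-24.1, 205.2, 0.0], [-26.3, -197.7, 0.0]]
 stops [[31.9, 165.9, 15.0], [-22.0, 166.8, 15.0], [28.2, -162.0, 15.0], [-24.9, -161.0, 15.0]]
 reader/pointer [[45.6, 66.8, 30.0], [-42.1, -61.7, 10.0]] [[67.8, 3.7, 0.0], [-62.8, 4.2, 0.0]]
 side reader, pointer [[45.0, 65.0, 20.0], [-40.0, -55.1, -7.1]]
-12.1 H [0.5303 0.1478 0.12  ]
 rails [[31.0, 203.8, 0.0], [28.1, -202.1, 0.0], [-21.5, 205.3, 0.0], [-25.7, -197.6, 0.0]]
 stops [[34.3, 165.7, 15.0], [-19.5, 166.9, 15.0], [29.0, -162.2, 15.0], [-24.1, -160.9, 15.0]]
 reader/pointer [[47.5, 66.6, 30.0], [-40.8, -61.5, 10.0]] [[69.5, 3.4, 0.0], [-61.2, 4.5, 0.0]]
 side reader, pointer [[45.0, 62.0, 22.4], [-40.0, -56.8, -5.2]]
```

Request:
{"api": "carry_out", "payload": {"deltas": [[[-0.04,-0.05,-0.03,0,0,0,-1],[-0.11,-0.14,-0.08,0,0,0,-1],[-0.19,-0.24,-0.13,0,0,0,-1],[-0.28,-0.35,-0.18,0,0,0,-1],[-0.36,-0.46,-0.22,0,0,0,-1],[-0.44,-0.57,-0.25,0,0,0,-1],[-0.52,-0.68,-0.27,0,0,0,-1],[-0.61,-0.79,-0.27,0,0,0,-1],[-0.69,-0.9,-0.27,0,0,0,-1],[-0.77,-1.0,-0.27,0,0,0,-1]]]}}

```text
time_s: 0.93
position: [0.2527, 0.4165, 0.2633]
tcp_rot: [[-0.954, 0.3, -0.0], [0.3, 0.954, -0.001], [-0.0, -0.001, -1.0]]
force: [-0.4, 0.5, 0.5]
opening: 1.003
grasp_force: 0.0
```

Request:
{"api": "carry_out", "payload": {"deltas": [[[-0.08,-0.1,0,0,0,0,-1],[-0.16,-0.2,0,0,0,0,-1],[-0.23,-0.3,0,0,0,0,-1],[-0.31,-0.4,0,0,0,0,-1],[-0.39,-0.5,0,0,0,0,-1],[-0.47,-0.6,0,0,0,0,-1],[-0.55,-0.7,0,0,0,0,-1],[-0.62,-0.8,0,0,0,0,-1],[-0.7,-0.9,0,0,0,0,-1],[-0.78,-1.0,0,0,0,0,-1]]]}}

```text
time_s: 1.77
position: [0.3189, 0.2388, 0.2632]
tcp_rot: [[-0.954, 0.3, -0.0], [0.3, 0.954, -0.0], [-0.0, -0.0, -1.0]]
force: [0.2, -0.5, 0.3]
opening: 1.001
grasp_force: 0.0
```

Request:
{"api": "carry_out", "payload": {"deltas": [[[-0.08,-0.1,0,0,0,0,-1],[-0.16,-0.2,0,0,0,0,-1],[-0.23,-0.3,0,0,0,0,-1],[-0.31,-0.4,0,0,0,0,-1],[-0.39,-0.5,0,0,0,0,-1],[-0.47,-0.6,0,0,0,0,-1],[-0.55,-0.7,0,0,0,0,-1],[-0.62,-0.8,0,0,0,0,-1],[-0.7,-0.9,0,0,0,0,-1],[-0.78,-1.0,0,0,0,0,-1]]]}}

```text
time_s: 2.6
position: [0.3853, 0.0609, 0.2632]
tcp_rot: [[-0.954, 0.3, -0.0], [0.3, 0.954, -0.0], [0.0, -0.0, -1.0]]
force: [0.2, -0.1, 0.2]
opening: 0.995
grasp_force: 0.0
```

Request:
{"api": "carry_out", "payload": {"deltas": [[[-0.08,-0.1,0,0,0,-0.001,-1],[-0.16,-0.2,0,0,0,-0.003,-1],[-0.24,-0.3,0,0,0,-0.005,-1],[-0.32,-0.4,0,0,0,-0.007,-1],[-0.4,-0.5,0,0,0,-0.009,-1],[-0.48,-0.6,0,0,0,-0.011,-1],[-0.56,-0.7,0,0,0,-0.013,-1],[-0.65,-0.8,0,0,0,-0.013,-1],[-0.74,-0.9,0,0,0,-0.013,-1],[-0.83,-1.0,0,0,0,-0.013,-1]]]}}

```text
time_s: 3.43
position: [0.4591, -0.1195, 0.2632]
tcp_rot: [[-0.975, 0.222, -0.0], [0.222, 0.975, -0.0], [0.0, -0.0, -1.0]]
force: [-0.5, 0.8, 0.0]
opening: 1.001
grasp_force: 0.0
```

Run:
```python
from h import *
s=telemetry.read_state(); p=np.array(s["position"]); R=np.array(s["tcp_rot"])
print(np.round(R,4).tolist(), p, np.degrees(np.arctan2(R[0,1],R[1,1])))
print((R.T@(np.array([.4667,-.1494,.0767-.019])-p))/.15, s["time_s"])
```

```text
[[-0.9752, 0.2215, -0.0004], [0.2215, 0.9752, -0.0], [0.0004, -0.0001, -1.0]] [ 0.45910272 -0.11945954  0.26319415] 12.799448484279997
[-0.09419979 -0.18326334  1.36994185] 3.4333
```

Request:
{"api": "carry_out", "payload": {"deltas": [[[-0.03,-0.06,0.03,0,0,0,-1],[-0.06,-0.13,0.1,0,0,0,-1],[-0.094,-0.183,0.2,0,0,0,-1],[-0.094,-0.183,0.33,0,0,0,-1],[-0.094,-0.183,0.46,0,0,0,-1],[-0.094,-0.183,0.59,0,0,0,-1],[-0.094,-0.183,0.72,0,0,0,-1],[-0.094,-0.183,0.83,0,0,0,-1],[-0.094,-0.183,0.93,0,0,0,-1],[-0.094,-0.183,1.0,0,0,0,-1]]]}}

```text
time_s: 4.27
position: [0.4652, -0.1471, 0.111]
tcp_rot: [[-0.975, 0.221, -0.004], [0.221, 0.975, 0.002], [0.004, 0.001, -1.0]]
force: [-0.3, 0.2, 0.2]
opening: 1.004
grasp_force: 0.0
```

Run:
```python
from h import *
s=telemetry.read_state(); p=np.array(s["position"]); R=np.array(s["tcp_rot"])
print(p,(R.T@(np.array([.4667,-.1494,.0767-.019])-p))/.15, s["time_s"])
im=capture("side"); cv2.imwrite("pics/s1.png",cv2.resize(im[150:280,280:440,::-1],None,fx=4,fy=4,interpolation=cv2.INTER_CUBIC))
```

```text
[ 0.4651973  -0.14712246  0.11096824] [-0.01460987 -0.01308228  0.35504601] 4.2667
```

View pics/s1.png

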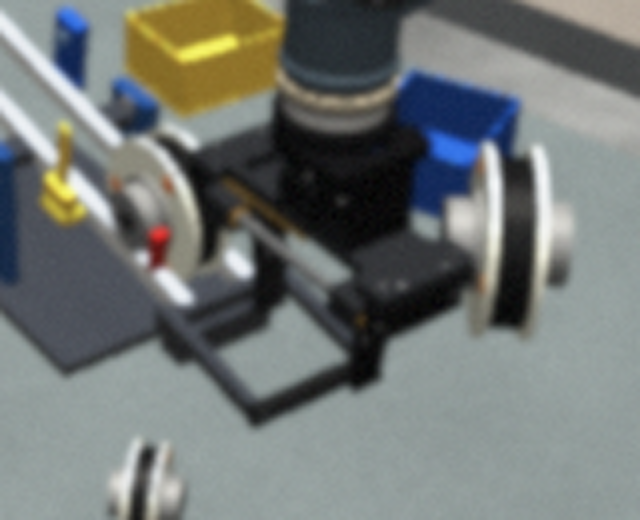

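The gripper straddles the handle bar: the fingers are at crop (270,280) and (365,360), with the near bar end at (255,415). The body is clear of the reel. I'll lower and close.

Request:
{"api": "carry_out", "payload": {"deltas": [[[0,0,0.08,0,0,0,-1],[0,0,0.17,0,0,0,-1],[0,0,0.25,0,0,0,-1],[0,0,0.32,0,0,0,-1],[0,0,0.37,0,0,0,-1],[0,0,0.37,0,0,0,-0.4],[0,0,0.37,0,0,0,0.0],[0,0,0.37,0,0,0,0.3],[0,0,0.37,0,0,0,0.5],[0,0,0.37,0,0,0,0.6]]]}}

```text
time_s: 5.15
position: [0.4677, -0.1485, 0.0582]
tcp_rot: [[-0.975, 0.221, 0.001], [0.221, 0.975, -0.001], [-0.001, -0.0, -1.0]]
force: [-1.0, -0.4, 0.7]
opening: 0.708
grasp_force: 0.0
```

Request:
{"api": "carry_out", "payload": {"deltas": [[[0,0,0,0,0,0,1],[0,0,0,0,0,0,1],[0,0,0,0,0,0,1],[0,0,0,0,0,0,1],[0,0,0,0,0,0,1],[0,0,0,0,0,0,1],[0,0,0,0,0,0,1],[0,0,0,0,0,0,1],[0,0,0,0,0,0,1],[0,0,0,0,0,0,1]]]}}

```text
time_s: 5.98
position: [0.4668, -0.151, 0.0575]
tcp_rot: [[-0.976, 0.219, -0.001], [0.219, 0.976, -0.004], [0.0, -0.004, -1.0]]
force: [-5.4, -10.7, -0.8]
opening: 0.167
grasp_force: 30.0
```

Request:
{"api": "carry_out", "payload": {"deltas": [[[0,-0.012,-0.01,0,0,0,1],[0,-0.015,-0.03,0,0,0,1],[0,-0.019,-0.07,0,0,0,1],[0,-0.023,-0.11,0,0,0,1],[0,-0.026,-0.15,0,0,0,1],[0,-0.028,-0.19,0,0,0,1],[0,-0.03,-0.23,0,0,0,1],[0,-0.032,-0.26,0,0,0,1],[0,-0.033,-0.28,0,0,0,1],[0,-0.033,-0.289,0,0,0,1]]]}}

```text
time_s: 6.82
position: [0.466, -0.1539, 0.1011]
tcp_rot: [[-0.975, 0.22, -0.0], [0.22, 0.975, -0.002], [-0.0, -0.002, -1.0]]
force: [-1.5, -4.9, -6.9]
opening: 0.172
grasp_force: 30.0
```

```bash
cat >> h.py <<'E'
YAW=np.radians(-12.8); H=np.array([.5348,.1483,.12])
def theta(p): return np.arcsin((p[2]+.0187-.12)/.31)
def reel(im,th):
    R=frame(H,YAW,th); x=np.arange(-18,19,2)*1e-3; y=np.arange(-.2,.21,.001); g=np.stack(np.meshgrid(x,y),-1).reshape(-1,2)
    T=np.linalg.inv(np.array(C["top"]["cam_to_world"])); P=(R@np.c_[g,np.full(len(g),.024)].T).T+H
    c=(T[:3,:3]@P.T).T+T[:3,3]; uv=(np.array(C["top"]["mtx"])@c.T).T; uv=(uv[:,:2]/uv[:,2:]).astype(np.float32).reshape(len(y),len(x),2)
    return y,cv2.remap(cv2.cvtColor(np.ascontiguousarray(im),cv2.COLOR_RGB2GRAY),uv,None,cv2.INTER_LINEAR)
E
python3 - <<'E'
from h import *
s=telemetry.read_state(); p=np.array(s["position"]); th=theta(p); print(p,th,np.round(s["force"],1),s["time_s"])
im=capture("top"); np.save("pics/t2.npy",im)
R=frame(H,YAW,th); b=(205,135,385,225)
for nm,lo,hi,h in (("red",(0,120,90),(8,255,255),.02),("yel",(20,130,90),(35,255,255),-.005),("blue",(100,120,60),(125,255,255),.04)):
    for a,c,bb in blobs(im,lo,hi,b,5): print(nm,a,c,bb,np.round(in_chute("top",c,H,R,h=h)*1e3,1), np.round(in_chute("top",[bb[0]+bb[2]/2-.5,bb[1]+bb[3]/2-.5],H,R,h=h)*1e3,1))
y,S=reel(im,th); cv2.imwrite("pics/strip.png",cv2.resize(S.T,None,fx=1.9,fy=12,interpolation=cv2.INTER_NEAREST))
cv2.imwrite("pics/t2c.png",cv2.resize(np.vstack([im[135:225,205:385,::-1]]),None,fx=4,fy=4,interpolation=cv2.INTER_CUBIC))
a=cv2.resize(S.T,(720,152),interpolation=cv2.INTER_NEAREST); cv2.imwrite("pics/both.png",np.vstack([cv2.imread("pics/t2c.png"),cv2.cvtColor(a,cv2.COLOR_GRAY2BGR)]))
E
```

```text
[ 0.46601012 -0.15394634  0.10107748] -0.0007177913922839797 [-1.5 -4.9 -6.9] 6.8167
red 10 [231.0, 155.2] [230, 154, 3, 4] [ 27.5 165.4  20. ] [ 26.6 165.1  20. ]
red 10 [227.0, 171.2] [226, 170, 3, 4] [-25.6 164.6  20. ] [-26.6 164.4  20. ]
red 7 [329.29, 180.14] [328, 179, 3, 3] [  26.1 -160.2   20. ] [  26.3 -159.2   20. ]
red 13 [205.69, 221.15] [205, 219, 3, 6] [-196.6  189.5   20. ] [-197.4  188.2   20. ]
yel 56 [295.38, 194.52] [291, 191, 10, 8] [-43.5 -64.9  -5. ] [-43.3 -65.2  -5. ]
blue 64 [262.25, 157.91] [257, 154, 11, 10] [41.  63.4 40. ] [39.  63.7 40. ]
blue 63 [283.3, 157.0] [276, 154, 16, 7] [60.1 -0.6 40. ] [60.3 -1.3 40. ]
blue 67 [273.61, 195.99] [266, 193, 16, 7] [-67.6  -1.6  40. ] [-67.7  -1.3  40. ]
```

View pics/both.png

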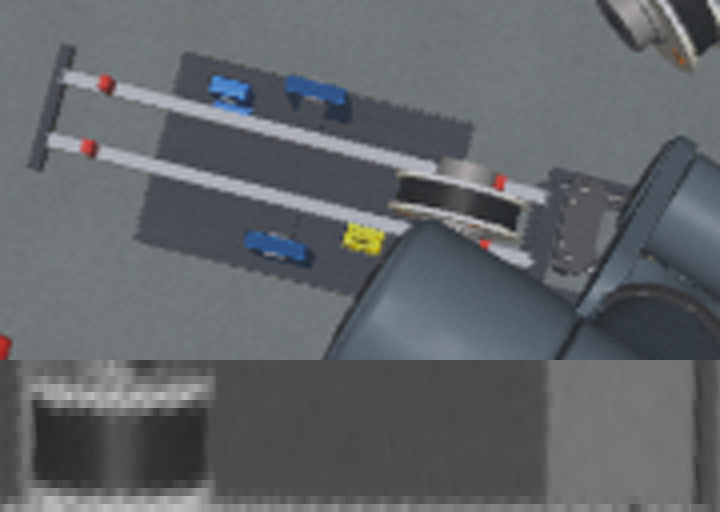

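The strip shows the reel from about y = -183 to -80 mm, so its centre is about -132 mm (expected -135). The reader is at about +63 mm and the pointer foot at about -65 mm. I'll start a gentle first roll.

Request:
{"api": "carry_out", "payload": {"deltas": [[[0,-0.005,-0.05,0,0,0,1],[0,-0.004,-0.1,0,0,0,1],[0,-0.003,-0.124,0,0,0,1],[0,-0.003,-0.124,0,0,0,1],[0,-0.003,-0.124,0,0,0,1],[0,-0.003,-0.124,0,0,0,1],[0,-0.003,-0.124,0,0,0,1],[0,-0.003,-0.124,0,0,0,1],[0,-0.004,-0.08,0,0,0,1],[0,-0.005,-0.04,0,0,0,1]]]}}

```text
time_s: 7.7
position: [0.466, -0.1539, 0.1065]
tcp_rot: [[-0.975, 0.221, 0.0], [0.221, 0.975, -0.0], [-0.0, -0.0, -1.0]]
force: [0.0, -2.5, -5.1]
opening: 0.174
grasp_force: 30.0
```

```bash
cat >> h.py <<'E'
def where(im,th):
    y,S=reel(im,th); m=S[:,1:6].max(1)>150
    n,l,st,c=cv2.connectedComponentsWithStats(m.astype(np.uint8)[:,None]); i=1+np.argmax(st[1:,4])
    a,b=y[st[i][1]],y[st[i][1]+st[i][3]-1]; return round((a+b)*500,1),round((b-a)*1e3,1)
def look():
    s=telemetry.read_state(); p=np.array(s["position"]); th=theta(p)
    print("t",round(s["time_s"],2),"pos",np.round(p,4),"theta",round(th,4),"F",np.round(s["force"],1),"reel",where(capture("top"),th))
E
python3 -c "
from h import *
print(where(np.load('pics/t2.npy'),0))
look(); look()"
```

```text
(np.float64(-131.5), np.float64(89.0))
t 7.7 pos [ 0.466  -0.1539  0.1065] theta 0.0169 F [ 0.  -2.5 -5.1] reel (np.float64(-100.5), np.float64(91.0))
t 7.75 pos [ 0.466  -0.1539  0.1055] theta 0.0135 F [ 0.3 -3.8 -5.3] reel (np.float64(-96.0), np.float64(94.0))
```

Request:
{"api": "carry_out", "payload": {"deltas": [[[0,0,0,0,0,0,1],[0,0,0,0,0,0,1],[0,0,0,0,0,0,1],[0,0,0,0,0,0,1],[0,0,0,0,0,0,1],[0,0,0,0,0,0,1],[0,0,0,0,0,0,1],[0,0,0,0,0,0,1],[0,0,0,0,0,0,1],[0,0,0,0,0,0,1]]]}}

```text
time_s: 8.63
position: [0.466, -0.1539, 0.107]
tcp_rot: [[-0.975, 0.221, 0.0], [0.221, 0.975, -0.0], [-0.0, -0.0, -1.0]]
force: [0.2, -4.1, -3.2]
opening: 0.171
grasp_force: 30.0
```

```bash
python3 -c "
from h import *
look(); look()"
```

```text
t 8.63 pos [ 0.466  -0.1539  0.107 ] theta 0.0182 F [ 0.2 -4.1 -3.2] reel (np.float64(-43.5), np.float64(95.0))
t 8.68 pos [ 0.466  -0.1539  0.1069] theta 0.0182 F [-0.1 -3.9 -4. ] reel (np.float64(-45.0), np.float64(90.0))
```

Request:
{"api": "carry_out", "payload": {"deltas": [[[0,0,-0.041,0,0,0,1],[0,0,-0.041,0,0,0,1],[0,0,-0.041,0,0,0,1],[0,0,-0.041,0,0,0,1],[0,0,-0.041,0,0,0,1],[0,0,-0.041,0,0,0,1],[0,0,-0.02,0,0,0,1],[0,0,0,0,0,0,1],[0,0,0,0,0,0,1],[0,0,0,0,0,0,1]]]}}

```text
time_s: 9.57
position: [0.466, -0.1539, 0.1066]
tcp_rot: [[-0.975, 0.221, -0.0], [0.221, 0.975, 0.0], [0.0, 0.0, -1.0]]
force: [-0.8, -2.9, -3.7]
opening: 0.172
grasp_force: 30.0
```

```bash
python3 -c "
from h import *
look(); look()"
```

```text
t 9.57 pos [ 0.466  -0.1539  0.1066] theta 0.0171 F [-0.8 -2.9 -3.7] reel (np.float64(8.0), np.float64(90.0))
t 9.62 pos [ 0.466  -0.1539  0.1067] theta 0.0175 F [-1.  -2.5 -4.5] reel (np.float64(14.0), np.float64(88.0))
```

Request:
{"api": "carry_out", "payload": {"deltas": [[[0,0,0,0,0,0,1],[0,0,0,0,0,0,1],[0,0,0.02,0,0,0,1],[0,0,0.037,0,0,0,1],[0,0,0.037,0,0,0,1],[0,0,0.037,0,0,0,1],[0,0,0.037,0,0,0,1],[0,0,0.037,0,0,0,1],[0,0,0.037,0,0,0,1],[0,0,0.037,0,0,0,1]]]}}

```text
time_s: 10.5
position: [0.466, -0.1539, 0.1014]
tcp_rot: [[-0.975, 0.221, 0.0], [0.221, 0.975, -0.0], [-0.0, -0.0, -1.0]]
force: [-1.3, -5.2, -2.1]
opening: 0.173
grasp_force: 30.0
```

```bash
python3 -c "
from h import *
look(); look()"
```

```text
t 10.5 pos [ 0.466  -0.1539  0.1014] theta 0.0004 F [-1.3 -5.2 -2.1] reel (np.float64(48.5), np.float64(93.0))
t 10.55 pos [ 0.466  -0.1539  0.1014] theta 0.0004 F [-1.9 -4.4 -2.4] reel (np.float64(47.5), np.float64(91.0))
```

Request:
{"api": "carry_out", "payload": {"deltas": [[[0,0,-0.045,0,0,0,1],[0,0,-0.083,0,0,0,1],[0,0,-0.083,0,0,0,1],[0,0,-0.083,0,0,0,1],[0,0,-0.083,0,0,0,1],[0,0,-0.04,0,0,0,1],[0,0,0,0,0,0,1],[0,0,0,0,0,0,1],[0,0,0,0,0,0,1],[0,0,0,0,0,0,1]]]}}

```text
time_s: 11.43
position: [0.466, -0.1539, 0.101]
tcp_rot: [[-0.975, 0.221, -0.001], [0.221, 0.975, 0.0], [0.001, 0.0, -1.0]]
force: [-0.9, -4.0, -3.4]
opening: 0.174
grasp_force: 30.0
```

```bash
python3 -c "
from h import *
look(); look()
cv2.imwrite('pics/t5.png',cv2.resize(capture('top')[135:225,205:385,::-1],None,fx=4,fy=4,interpolation=cv2.INTER_CUBIC))"
```

```text
t 11.43 pos [ 0.466  -0.1539  0.101 ] theta -0.0008 F [-0.9 -4.  -3.4] reel (np.float64(61.0), np.float64(90.0))
t 11.48 pos [ 0.466  -0.1539  0.1012] theta -0.0003 F [-1.1 -4.5 -1.3] reel (np.float64(61.0), np.float64(90.0))
```

View pics/t5.png

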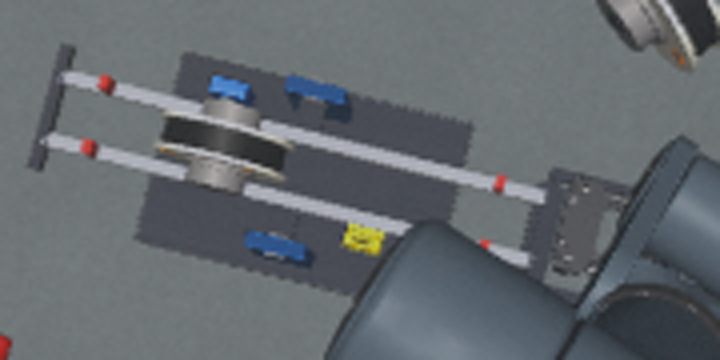

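The hub's +x end is at crop (232,110) and the reader at (230,88). The hub sits about 5 mm short of the reader's centre, well within its width. I'll hold here.

Request:
{"api": "carry_out", "payload": {"deltas": [[[0,0,0,0,0,0,1],[0,0,0,0,0,0,1],[0,0,0,0,0,0,1],[0,0,0,0,0,0,1],[0,0,0,0,0,0,1],[0,0,0,0,0,0,1],[0,0,0,0,0,0,1],[0,0,0,0,0,0,1],[0,0,0,0,0,0,1],[0,0,0,0,0,0,1]]]}}

```text
time_s: 12.42
position: [0.466, -0.1539, 0.1014]
tcp_rot: [[-0.975, 0.221, 0.0], [0.221, 0.975, -0.0], [-0.0, -0.0, -1.0]]
force: [-1.0, -4.6, -3.7]
opening: 0.173
grasp_force: 30.0
```

```bash
python3 -c "
from h import *
look()"
```

```text
t 12.42 pos [ 0.466  -0.1539  0.1014] theta 0.0004 F [-1.  -4.6 -3.7] reel (np.float64(62.0), np.float64(92.0))
```

Request:
{"api": "carry_out", "payload": {"deltas": [[[0,0,0,0,0,0,1],[0,0,0,0,0,0,1],[0,0,0,0,0,0,1],[0,0,0,0,0,0,1],[0,0,0,0,0,0,1],[0,0,0,0,0,0,1],[0,0,0,0,0,0,1],[0,0,0,0,0,0,1],[0,0,0,0,0,0,1],[0,0,0,0,0,0,1]]]}}

```text
time_s: 13.3
position: [0.466, -0.1539, 0.1014]
tcp_rot: [[-0.975, 0.221, -0.0], [0.221, 0.975, -0.0], [-0.0, -0.0, -1.0]]
force: [-2.0, -4.6, -2.8]
opening: 0.171
grasp_force: 30.0
```

Request:
{"api": "carry_out", "payload": {"deltas": [[[0,0,0,0,0,0,1],[0,0,0,0,0,0,1],[0,0,0,0,0,0,1],[0,0,0,0,0,0,1],[0,0,0,0,0,0,1],[0,0,0,0,0,0,1],[0,0,0,0,0,0,1],[0,0,0,0,0,0,1],[0,0,0,0,0,0,1],[0,0,0,0,0,0,1]]]}}

```text
time_s: 14.13
position: [0.466, -0.1539, 0.1014]
tcp_rot: [[-0.975, 0.221, 0.0], [0.221, 0.975, -0.0], [-0.0, -0.0, -1.0]]
force: [-1.5, -5.8, -3.1]
opening: 0.172
grasp_force: 30.0
```

Request:
{"api": "carry_out", "payload": {"deltas": [[[0,0,0,0,0,0,1],[0,0,0,0,0,0,1],[0,0,0,0,0,0,1],[0,0,0,0,0,0,1],[0,0,0,0,0,0,1],[0,0,0,0,0,0,1],[0,0,0,0,0,0,1],[0,0,0,0,0,0,1],[0,0,0,0,0,0,1],[0,0,0,0,0,0,1]]]}}

```text
time_s: 14.97
position: [0.466, -0.1539, 0.1014]
tcp_rot: [[-0.975, 0.221, -0.0], [0.221, 0.975, -0.0], [-0.0, -0.0, -1.0]]
force: [-1.1, -4.5, -2.5]
opening: 0.176
grasp_force: 30.0
```

Request:
{"api": "carry_out", "payload": {"deltas": [[[0,0,0,0,0,0,1],[0,0,0,0,0,0,1],[0,0,0,0,0,0,1],[0,0,0,0,0,0,1],[0,0,0,0,0,0,1],[0,0,0,0,0,0,1],[0,0,0,0,0,0,1],[0,0,0,0,0,0,1],[0,0,0,0,0,0,1],[0,0,0,0,0,0,1]]]}}

```text
time_s: 15.8
position: [0.466, -0.1539, 0.1014]
tcp_rot: [[-0.975, 0.221, -0.0], [0.221, 0.975, -0.0], [-0.0, -0.0, -1.0]]
force: [-1.2, -5.4, -1.7]
opening: 0.173
grasp_force: 30.0
```

```bash
python3 -c "
from h import *
look()"
```

```text
t 15.8 pos [ 0.466  -0.1539  0.1014] theta 0.0004 F [-1.2 -5.4 -1.7] reel (np.float64(61.0), np.float64(90.0))
```

Request:
{"api": "carry_out", "payload": {"deltas": [[[0,0,0.05,0,0,0,1],[0,0,0.1,0,0,0,1],[0,0.002,0.124,0,0,0,1],[0,0.002,0.124,0,0,0,1],[0,0.002,0.124,0,0,0,1],[0,0.002,0.124,0,0,0,1],[0,0.002,0.124,0,0,0,1],[0,0.002,0.124,0,0,0,1],[0,0,0.08,0,0,0,1],[0,0,0.041,0,0,0,1]]]}}

```text
time_s: 16.68
position: [0.4659, -0.1539, 0.0956]
tcp_rot: [[-0.975, 0.221, -0.0], [0.221, 0.975, -0.0], [0.0, -0.0, -1.0]]
force: [-0.9, -2.3, -4.9]
opening: 0.173
grasp_force: 30.0
```

```bash
python3 -c "
from h import *
look(); look()"
```

```text
t 16.68 pos [ 0.4659 -0.1539  0.0956] theta -0.0185 F [-0.9 -2.3 -4.9] reel (np.float64(28.0), np.float64(88.0))
t 16.73 pos [ 0.466  -0.1539  0.0966] theta -0.0152 F [-2.2 -2.3 -3.2] reel (np.float64(21.0), np.float64(90.0))
```

Request:
{"api": "carry_out", "payload": {"deltas": [[[0,0,0,0,0,0,1],[0,0,0,0,0,0,1],[0,0,0,0,0,0,1],[0,0,0,0,0,0,1],[0,0,0,0,0,0,1],[0,0,0,0,0,0,1],[0,0,0,0,0,0,1],[0,0,0,0,0,0,1],[0,0,0,0,0,0,1],[0,0,0,0,0,0,1]]]}}

```text
time_s: 17.62
position: [0.4659, -0.1539, 0.0951]
tcp_rot: [[-0.975, 0.221, -0.0], [0.221, 0.975, 0.0], [0.0, -0.0, -1.0]]
force: [-0.8, -3.5, -4.9]
opening: 0.172
grasp_force: 30.0
```

```bash
python3 -c "
from h import *
look(); look()"
```

```text
t 17.62 pos [ 0.4659 -0.1539  0.0951] theta -0.0199 F [-0.8 -3.5 -4.9] reel (np.float64(-49.5), np.float64(89.0))
t 17.67 pos [ 0.4659 -0.1538  0.0951] theta -0.0199 F [-0.1 -3.  -4.3] reel (np.float64(-54.0), np.float64(84.0))
```

Request:
{"api": "carry_out", "payload": {"deltas": [[[0,0,-0.09,0,0,0,1],[0,0,-0.165,0,0,0,1],[0,0,-0.165,0,0,0,1],[0,0,-0.165,0,0,0,1],[0,0,-0.165,0,0,0,1],[0,0,-0.1,0,0,0,1],[0,0,-0.041,0,0,0,1],[0,0,-0.041,0,0,0,1],[0,0,-0.041,0,0,0,1],[0,0,-0.041,0,0,0,1]]]}}

```text
time_s: 18.55
position: [0.4659, -0.1539, 0.1008]
tcp_rot: [[-0.975, 0.222, -0.001], [0.222, 0.975, 0.0], [0.001, 0.0, -1.0]]
force: [-0.3, -2.1, -4.5]
opening: 0.166
grasp_force: 30.0
```

```bash
python3 -c "
from h import *
look(); look()"
```

```text
t 18.55 pos [ 0.4659 -0.1539  0.1008] theta -0.0015 F [-0.3 -2.1 -4.5] reel (np.float64(-71.5), np.float64(89.0))
t 18.6 pos [ 0.4659 -0.1539  0.1011] theta -0.0007 F [-1.  -2.6 -4.1] reel (np.float64(-69.0), np.float64(94.0))
```

Request:
{"api": "carry_out", "payload": {"deltas": [[[0,0,0,0,0,0,1],[0,0,-0.045,0,0,0,1],[0,0,-0.083,0,0,0,1],[0,0,-0.083,0,0,0,1],[0,0,-0.083,0,0,0,1],[0,0,-0.01,0,0,0,1],[0,0,0,0,0,0,1],[0,0,0,0,0,0,1],[0,0,0,0,0,0,1],[0,0,0,0,0,0,1]]]}}

```text
time_s: 19.48
position: [0.4659, -0.1539, 0.1016]
tcp_rot: [[-0.975, 0.221, -0.0], [0.221, 0.975, -0.0], [0.0, -0.0, -1.0]]
force: [-1.7, -3.5, -4.8]
opening: 0.173
grasp_force: 30.0
```

```bash
python3 -c "
from h import *
look(); look()
cv2.imwrite('pics/t6.png',cv2.resize(capture('top')[135:225,205:385,::-1],None,fx=4,fy=4,interpolation=cv2.INTER_CUBIC))
im=capture('side'); cv2.imwrite('pics/s6.png',cv2.resize(im[150:260,250:400,::-1],None,fx=4,fy=4,interpolation=cv2.INTER_CUBIC))"
```

```text
t 19.48 pos [ 0.4659 -0.1539  0.1016] theta 0.0008 F [-1.7 -3.5 -4.8] reel (np.float64(-62.5), np.float64(87.0))
t 19.53 pos [ 0.4659 -0.1539  0.1016] theta 0.0009 F [-1.1 -2.6 -4.2] reel (np.float64(-62.5), np.float64(87.0))
```

View pics/t6.png

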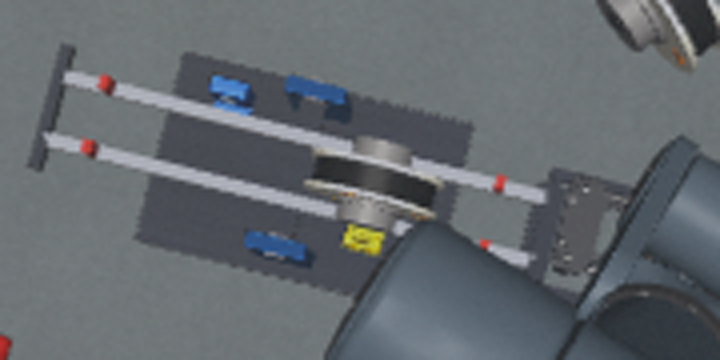

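View pics/s6.png

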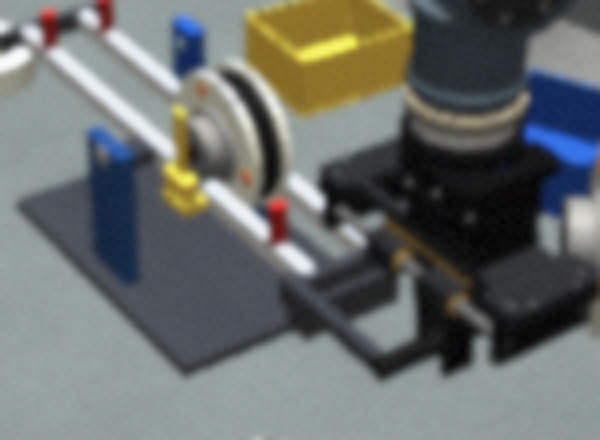

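The hub end is at crop (364,215), directly in line with the pointer foot at (362,238), and the side view agrees. I'll hold for three seconds.

Request:
{"api": "carry_out", "payload": {"deltas": [[[0,0,0,0,0,0,1],[0,0,0,0,0,0,1],[0,0,0,0,0,0,1],[0,0,0,0,0,0,1],[0,0,0,0,0,0,1],[0,0,0,0,0,0,1],[0,0,0,0,0,0,1],[0,0,0,0,0,0,1],[0,0,0,0,0,0,1],[0,0,0,0,0,0,1]]]}}

```text
time_s: 20.52
position: [0.466, -0.1539, 0.1013]
tcp_rot: [[-0.975, 0.221, -0.0], [0.221, 0.975, -0.0], [0.0, -0.0, -1.0]]
force: [-2.2, -5.3, -4.0]
opening: 0.175
grasp_force: 30.0
```

```bash
python3 -c "
from h import *
look()"
```

```text
t 20.52 pos [ 0.466  -0.1539  0.1013] theta 0.0001 F [-2.2 -5.3 -4. ] reel (np.float64(-63.0), np.float64(86.0))
```

Request:
{"api": "carry_out", "payload": {"deltas": [[[0,0,0,0,0,0,1],[0,0,0,0,0,0,1],[0,0,0,0,0,0,1],[0,0,0,0,0,0,1],[0,0,0,0,0,0,1],[0,0,0,0,0,0,1],[0,0,0,0,0,0,1],[0,0,0,0,0,0,1],[0,0,0,0,0,0,1],[0,0,0,0,0,0,1]]]}}

```text
time_s: 21.4
position: [0.4659, -0.1539, 0.1013]
tcp_rot: [[-0.975, 0.221, -0.0], [0.221, 0.975, -0.0], [0.0, -0.0, -1.0]]
force: [-3.2, -4.6, -4.2]
opening: 0.175
grasp_force: 30.0
```

Request:
{"api": "carry_out", "payload": {"deltas": [[[0,0,0,0,0,0,1],[0,0,0,0,0,0,1],[0,0,0,0,0,0,1],[0,0,0,0,0,0,1],[0,0,0,0,0,0,1],[0,0,0,0,0,0,1],[0,0,0,0,0,0,1],[0,0,0,0,0,0,1],[0,0,0,0,0,0,1],[0,0,0,0,0,0,1]]]}}

```text
time_s: 22.23
position: [0.466, -0.1539, 0.1013]
tcp_rot: [[-0.975, 0.221, -0.0], [0.221, 0.975, -0.0], [0.0, -0.0, -1.0]]
force: [-2.5, -3.9, -4.5]
opening: 0.174
grasp_force: 30.0
```

Request:
{"api": "carry_out", "payload": {"deltas": [[[0,0,0,0,0,0,1],[0,0,0,0,0,0,1],[0,0,0,0,0,0,1],[0,0,0,0,0,0,1],[0,0,0,0,0,0,1],[0,0,0,0,0,0,1],[0,0,0,0,0,0,1],[0,0,0,0,0,0,1],[0,0,0,0,0,0,1],[0,0,0,0,0,0,1]]]}}

```text
time_s: 23.07
position: [0.4659, -0.1539, 0.1013]
tcp_rot: [[-0.975, 0.221, -0.0], [0.221, 0.975, -0.0], [0.0, -0.0, -1.0]]
force: [-1.5, -4.7, -4.8]
opening: 0.172
grasp_force: 30.0
```

Request:
{"api": "carry_out", "payload": {"deltas": [[[0,0,0,0,0,0,1],[0,0,0,0,0,0,1],[0,0,0,0,0,0,1],[0,0,0,0,0,0,1],[0,0,0,0,0,0,1],[0,0,0,0,0,0,1],[0,0,0,0,0,0,1],[0,0,0,0,0,0,1],[0,0,0,0,0,0,1],[0,0,0,0,0,0,1]]]}}

```text
time_s: 23.9
position: [0.4659, -0.1539, 0.1013]
tcp_rot: [[-0.975, 0.221, -0.0], [0.221, 0.975, -0.0], [0.0, -0.0, -1.0]]
force: [-3.0, -4.9, -4.2]
opening: 0.175
grasp_force: 30.0
```

```bash
python3 -c "
from h import *
look()"
```

```text
t 23.9 pos [ 0.4659 -0.1539  0.1013] theta 0.0001 F [-3.  -4.9 -4.2] reel (np.float64(-62.5), np.float64(87.0))
```

```bash
python3 -c "
from rig import job
print(job.hand_in())"
```

```text
the job is handed in; nothing more can be done
None
```

The job is handed in: the reel rested over 3 s beside the blue reader (about 5 mm off its centre), then rolled back, overshooting the yellow pointer by about 8 mm before I nudged it into place. It then stood still there for over 3 s, with the chute still held level at 23.9 s.

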